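Sort the tested specimens into the lab's trays

ROBOT

A 6-joint arm with a two-finger parallel gripper is mounted at the origin on the work surface. World frame = base frame: x ahead of the robot, y to its left, z up, the work surface at z = 0. Lengths are in m, angles in degrees, forces in N, time in s.
With the tool pointing down it reaches from about 0.375 to 0.9 m from the base axis. Payload 3.1 kg.
Tool frame: the origin (TCP) lies on the centre line of the jaws, within the pads' length; the fingertips stand 17 mm ahead of it and the grasp point (between the pads) lies 2 mm behind it; z points along the fingers, y is the line along which they close (so a half turn about z gives the same grasp; the last joint's range is limited). The gripper opens to 87 mm and grips with 3 to 60 N. Pads are 19 mm wide; open, the fingers measure 117 mm over their backs; the gripper's body (75 mm by 190 mm) begins 51 mm behind the grasp point.
Start: joints at [55.434, 30.224, 82.088, -0, 67.689, -10.227], TCP at [0.258, 0.569, 0.24] pointing down, gripper open.
Joint ranges: [-176.69, 176.69], [-43.24, 126.21], [12.49, 139.97], [-82, 262], [0, 151.66], [-163.58, 163.58]. Speed limits (degrees/s): [159.86, 159.86, 180, 180, 180, 180].

INTERFACE

Orientations are given as a 3x3 rotation matrix whose columns are the frame's x, y, z axes.
In Python, from rig import bot, imaging, finder gives the robot as it stands. The module is installed in compiled form; this text tells all that it offers.
- The arm moves only by the tool play_rows, never from a script. Its argument "motion" is a list that holds one entry, the list of rows, each a list of 6 numbers: the shift along the tool's x, y, z in shares of 750 mm (1.0 is 750 mm), then the turn, a rotation vector about the tool's x, y, z in fractions of the full range, 1 being 60 degrees. In form: [[[dx, dy, dz, wx, wy, wz], ...]]. A call has 1 to 8 rows; each row is the pose to reach, as a shift and turn from the pose commanded when the call began, along the tool's axes at that moment; what a row does not reach only later rows make up. A row lasts 1/12 s, in which the tool goes at most 41.7 mm and 7.16 degrees, less where a joint would pass 70% of its speed; a pose out of reach is approached as far as the arm can. No shift or turn number may pass 1 either way. A call with a gripper value outside its range is refused whole. "fingers" is the finger opening in m, from 0 to 0.087, set as the call begins (left out, the last holds). The fingers move at their own pace and stop on an object; the grip force is fixed at half the most. Time passes only in rows, so rows that repeat a pose let the fingers close. It gives the time, the measured TCP pose, the force, the opening and the grip force at its end, in the units of the state.
- bot.read_state(): the state, without advancing time (a new reading comes with each control period).
- imaging.capture(name): name is "scene" or "top" or "wrist"; returns a dict with "frame" (384x512x3 uint8, red, green, blue), "camera_matrix" (3x3 intrinsics, pixels), "k1" (the pictures are not rectified: a ray, as slopes to the right and down, at radius r is drawn at 1 + k1 r^2 times it, then the intrinsics apply), "R" (3x3) and "t" (3): a world point X has camera coordinates R X + t. Camera axes: x right, y down, z forward; pixel columns grow to the right and rows downward; lengths in m; the calibration is good to about 2 mm. A picture is of the moment at which its call begins. There is no depth.
- bot.hand_in(): hands the job in; it is judged then, once.
Trained networks look in the newest picture that a camera, given by its name, has taken for a name from the list of things; names that differ only in an ending like _2 or _b are one class to them, and where a whole thing is asked for, a point or a joint stands for the part that bears it (a point fixed in the world has none). Each returns a list of dicts, best first, with "confidence" (0 to 1); they miss things now and then, are a little off and sometimes report something else, mostly with a low value. They report only what shows in the picture. A call takes as long as a camera call.
- finder.recognise(camera, name): "at" ([x, y, z] in m, in world coordinates, good to about 4 mm: the middle of the surface that is visible of it).
- finder.outline_of(camera, name): "pixels" (384x512 bool, what is visible of it).
The state is a dict: "time_s": time; "joint_positions": joint angles; "qvel": joint speeds; "tau": joint torques, N m; "position": TCP position; "tcp_rot": TCP orientation; "force": force on the tool from outside, world axes, zero at the start; "moment": the same for the moment, N m; "opening": opening from 0.0 (shut) to 1.0 (fully open); "grasp_force": force on a finger pad.
Only numpy, scipy, OpenCV 4.12 (cv2) and the standard library are available. Lean on these libraries where they do the work, as an engineer would, in place of code of your own. Each camera call takes 0.05 s, during which the arm holds its last target. There are 200 camera calls.

TASK

Clear the tested specimens off the bench: the two concrete cores go into the blue tray, the two steel bars into the yellow tray and the pine stick into the red tray, each in a compartment of its own. Stand the cores upright and lay the bars and the stick flat on the tray's floor, and do not knock or shift the glass beaker and the dial gauge.

Things in the scene. Friction and masses are not known exactly. Their poses are not given: they have to be found in the camera images.
- tall_core: Taller grey concrete core, an upright plain cylinder 50 mm in diameter and 80 mm tall, about 0.38 kg. Origin: its centre (40 mm above its underside); z is its axis, up at the start.
- short_core: Shorter grey concrete core, an upright plain cylinder 50 mm in diameter and 55 mm tall, about 0.26 kg. Origin: its centre (27.5 mm above its underside); z is its axis, up at the start.
- rebar: Offcut of dark ribbed reinforcing bar, lying on the table, 100 mm long, 20 mm thick, about 0.25 kg; it rests on slight flats and does not roll by itself. Origin: its centre, 10 mm above the table; x along its length, level.
- square_bar: Offcut of bright square steel bar, lying on the table, 100 mm long, 20 x 20 mm, about 0.31 kg. Origin: its centre, 10 mm above the table; x along its length, level.
- timber: Pale pine test stick, lying on the table, 100 mm long, 30 x 30 mm, about 0.05 kg. Origin: its centre, 15 mm above the table; x along its length, level.
- blue_tray: Blue open steel tray, 150 x 180 x 25 mm (x, y, z), fixed. Walls and floor 4 mm thick. A 4 mm wall of full height along its x axis parts it into two compartments, each 142 mm long (x) and 84 mm wide (y), centred at y = +44 and -44 mm. Origin: centre of its underside, on the table; x and y along its sides, z up. x points away from the robot within 6 degrees. For concrete.
- yellow_tray: Yellow open steel tray, 150 x 180 x 25 mm (x, y, z), fixed. Walls and floor 4 mm thick. A 4 mm wall of full height along its x axis parts it into two compartments, each 142 mm long (x) and 84 mm wide (y), centred at y = +44 and -44 mm. Origin: centre of its underside, on the table; x and y along its sides, z up. x points away from the robot within 6 degrees. For steel.
- red_tray: Red open steel tray, 150 x 180 x 25 mm (x, y, z), fixed. Walls and floor 4 mm thick. A 4 mm wall of full height along its x axis parts it into two compartments, each 142 mm long (x) and 84 mm wide (y), centred at y = +44 and -44 mm. Origin: centre of its underside, on the table; x and y along its sides, z up. x points away from the robot within 6 degrees. For timber; one compartment stays empty.
- beaker: Bystander: empty glass beaker, 66 mm across, 85 mm tall, standing loose beside the trays. Origin: centre of its underside. Leave it alone.
- dial_gauge: Bystander: dial gauge with a round white face on a black 50 x 50 mm foot, 127 mm tall, standing loose beside the trays. Origin: centre of its underside. Leave it alone.

How it is judged (in metres and radians):
At the end, for the whole second after the job is handed in: Both cores upright (within 4.5 degrees) in the blue tray, both steel bars flat (within 5 degrees) in the yellow tray, the stick flat in the red tray; each on the floor (height within 4 mm) of its own compartment, wholly inside; all released, at rest (under 20 mm/s) (((x of tall_core in the frame of blue_tray between -0.048 and 0.048 m and z of tall_core in the frame of blue_tray between 0.036 and 0.048 m and y of tall_core in the frame of blue_tray between 0.024 and 0.064 m and angle between the z axis of each of tall_core, short_core and the z axis of blue_tray, either way round below 0.08 rad and x of short_core in the frame of blue_tray between -0.048 and 0.048 m and z of short_core in the frame of blue_tray between 0.0235 and 0.0355 m and y of short_core in the frame of blue_tray between -0.064 and -0.024 m) or (x of tall_core in the frame of blue_tray between -0.048 and 0.048 m and z of tall_core in the frame of blue_tray between 0.036 and 0.048 m and y of tall_core in the frame of blue_tray between -0.064 and -0.024 m and angle between the z axis of each of tall_core, short_core and the z axis of blue_tray, either way round below 0.08 rad and x of short_core in the frame of blue_tray between -0.048 and 0.048 m and z of short_core in the frame of blue_tray between 0.0235 and 0.0355 m and y of short_core in the frame of blue_tray between 0.024 and 0.064 m)) and ((x of rebar in the frame of yellow_tray between -0.065 and 0.065 m and z of rebar in the frame of yellow_tray between 0.006 and 0.018 m and y of rebar in the frame of yellow_tray between 0.004 and 0.084 m and angle between the x axis of each of rebar, square_bar and the z axis of yellow_tray, either way round above 1.48 rad and x of square_bar in the frame of yellow_tray between -0.065 and 0.065 m and z of square_bar in the frame of yellow_tray between 0.006 and 0.018 m and y of square_bar in the frame of yellow_tray between -0.084 and -0.004 m) or (x of rebar in the frame of yellow_tray between -0.065 and 0.065 m and z of rebar in the frame of yellow_tray between 0.006 and 0.018 m and y of rebar in the frame of yellow_tray between -0.084 and -0.004 m and angle between the x axis of each of rebar, square_bar and the z axis of yellow_tray, either way round above 1.48 rad and x of square_bar in the frame of yellow_tray between -0.065 and 0.065 m and z of square_bar in the frame of yellow_tray between 0.006 and 0.018 m and y of square_bar in the frame of yellow_tray between 0.004 and 0.084 m)) and ((x of timber in the frame of red_tray between -0.065 and 0.065 m and z of timber in the frame of red_tray between 0.011 and 0.023 m and y of timber in the frame of red_tray between 0.004 and 0.084 m and angle between the x axis of timber and the z axis of red_tray, either way round above 1.48 rad) or (x of timber in the frame of red_tray between -0.065 and 0.065 m and z of timber in the frame of red_tray between 0.011 and 0.023 m and y of timber in the frame of red_tray between -0.084 and -0.004 m and angle between the x axis of timber and the z axis of red_tray, either way round above 1.48 rad)) and linear speed of each of tall_core, short_core, rebar, square_bar, timber below 0.02 m/s); the robot touches nothing.
It fails at once if the glass beaker is moved more than 20 mm from where it stood (distance of beaker from where it was at the start of the episode above 0.02 m).
It fails at once if the dial gauge is moved more than 20 mm from where it stood (distance of dial_gauge from where it was at the start of the episode above 0.02 m).
It also fails if it takes over 128 s, if anything falls off the work surface, if the arm or the gripper's body presses on something with over 40 N, if the wrist force passes 120 N, or if a joint passes its speed limit or range.

## Working session

There is one attempt and no reset: what is moved stays moved. The work goes in short steps, Python scripts to look and compute and a tool call to move; the robot and the scene stay as the last step left them, time stands still between calls to the robot, and variables do not carry over. Pictures are saved under pics/ and viewed, at most 14 in all, crops included, and the job is handed in when it is done.

Besides the shell and the picture viewer there is one more tool, called after "Request:" as name(argument=value, ...), one argument or row to a line, values as JSON. play_rows: Moves the arm, as the interface text tells. Its arguments: {"type":"object","properties":{"motion":{"type":"array"},"fingers":{"type":"number"}},"required":["motion"]}

```bash
mkdir -p pics; python3 - <<'E'
from rig import bot, imaging, finder
import cv2,numpy as np
s=bot.read_state();print(s['time_s'],s['position'],np.round(s['tcp_rot'],3).tolist())
for c in("scene","top"):
    d=imaging.capture(c);cv2.imwrite(f"pics/{c}0.png",d["frame"][:,:,::-1])
    print(c,d["camera_matrix"],d["k1"],d["R"],d["t"])
    for n in "tall_core short_core rebar square_bar timber blue_tray yellow_tray red_tray beaker dial_gauge".split():
        print(n,[(np.round(r["at"],3).tolist(),round(r["confidence"],2)) for r in finder.recognise(c,n)[:3]])
E
```

```text
0.0 [0.25716931 0.5688753  0.23856993] [[-0.911, 0.412, -0.001], [0.412, 0.911, -0.002], [0.0, -0.002, -1.0]]
scene [[361.20445871   0.         255.137177  ]
 [  0.         361.20445871 193.5238627 ]
 [  0.           0.           1.        ]] -0.10020515976377183 [[-0.52958715  0.84825491  0.00102723]
 [ 0.7119466   0.44514412 -0.54311947]
 [-0.46116102 -0.28689776 -0.8396548 ]] [ 0.2904047  -0.34443982  1.2622667 ]
tall_core [([0.439, -0.174, 0.068], 0.84)]
short_core [([0.412, 0.323, 0.052], 0.74)]
rebar [([0.432, 0.168, 0.021], 0.63)]
square_bar []
timber [([0.438, -0.291, 0.029], 0.61)]
blue_tray [([0.477, -0.0, 0.025], 0.74), ([0.626, -0.002, 0.002], 0.62)]
yellow_tray [([0.631, 0.242, 0.008], 0.69)]
red_tray [([0.597, -0.226, 0.006], 0.93)]
beaker [([0.534, -0.43, 0.06], 0.71)]
dial_gauge [([0.542, 0.428, 0.051], 0.66)]
top [[353.36770311   0.         257.18169646]
 [  0.         353.36770311 192.12434291]
 [  0.           0.           1.        ]] 0.036040021502192966 [[-0.02978325 -0.9991304  -0.02917892]
 [-0.98876477  0.03372715 -0.14562523]
 [ 0.14648272  0.0245139  -0.98890944]] [0.03311264 0.52534944 0.98829965]
tall_core [([0.427, -0.174, 0.08], 0.65)]
short_core [([0.392, 0.32, 0.056], 0.88)]
rebar [([0.423, 0.164, 0.02], 0.55)]
square_bar [([0.47, -0.006, 0.018], 0.65)]
timber [([0.423, -0.3, 0.03], 0.69)]
blue_tray [([0.622, -0.005, 0.004], 0.73), ([0.468, -0.006, 0.018], 0.52)]
yellow_tray [([0.631, 0.242, 0.005], 0.88), ([0.424, 0.162, 0.02], 0.51)]
red_tray [([0.601, -0.233, 0.002], 0.91), ([0.634, 0.239, 0.007], 0.67), ([0.621, -0.008, 0.006], 0.19)]
beaker [([0.535, -0.455, 0.051], 0.69)]
dial_gauge [([0.427, -0.178, 0.078], 0.44)]
```

View pics/top0.png

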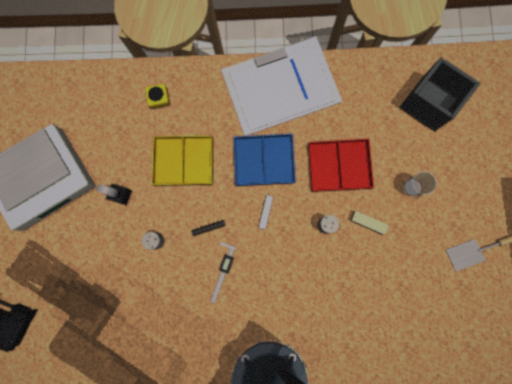

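View pics/scene0.png

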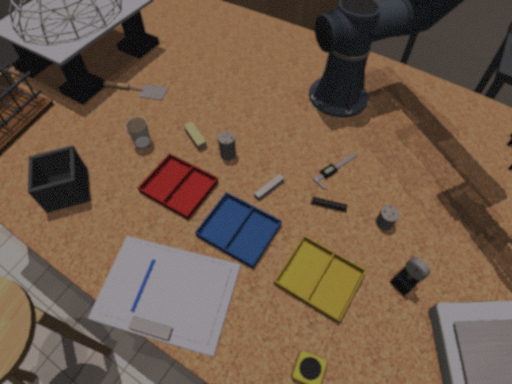

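The top view shows the yellow, blue and red trays at (183,161), (264,160) and (340,165). The cores are at (329,224) tall and (152,240) short, the rebar at (208,228), the square bar at (266,212) and the timber at (369,222). The beaker is at (415,185) and the gauge at (118,193). The scene view agrees with this. Next I'll fit known shapes to the outlines in both views.

```bash
cat > h.py <<'E'
from rig import bot, imaging, finder
import cv2,numpy as np
from scipy.optimize import minimize
DIM=dict(rebar=(.1,.02,.02),square_bar=(.1,.02,.02),timber=(.1,.03,.03),tall_core=(.05,.05,.08),short_core=(.05,.05,.055),
 blue_tray=(.15,.18,.025),yellow_tray=(.15,.18,.025),red_tray=(.15,.18,.025))
def proj(d,X):
    C=X@d["R"].T+d["t"]; s=C[:,:2]/C[:,2:]; s=s*(1+d["k1"]*(s**2).sum(1,keepdims=True))
    K=d["camera_matrix"]; return s*[K[0,0],K[1,1]]+K[:2,2]
def model(n,p):
    x,y,z,a=p; l,w,h=DIM[n]
    if "core" in n:
        t=np.linspace(0,2*np.pi,40,endpoint=False); b=np.c_[np.cos(t),np.sin(t)]*l/2
    else: b=np.array([[1,1],[1,-1],[-1,-1],[-1,1]])*[l/2,w/2]
    R=np.array([[np.cos(a),-np.sin(a)],[np.sin(a),np.cos(a)]]); b=b@R.T+[x,y]
    return np.vstack([np.c_[b,np.full(len(b),z+h/2)],np.c_[b,np.full(len(b),z-h/2)]])
def soft(d,n,p):
    q=cv2.convexHull(proj(d,model(n,p)).astype(np.float32))
    m=np.zeros((384*4,512*4),np.uint8); cv2.fillConvexPoly(m,np.round((q+.5)*64).astype(np.int32),255,shift=4)
    return cv2.resize(m,(512,384),interpolation=cv2.INTER_AREA)/255.
def mask(c,n,near=None):
    r=finder.outline_of(c,n)
    return [(o["pixels"],o["confidence"]) for o in r]
def fit(n,views,p0,fixz=None):
    "views: list of (capture, mask); p=(x,y,z,yaw)"
    def cost(v):
        p=[v[0],v[1],v[2] if fixz is None else fixz,v[3]/5]
        return sum(np.abs(soft(d,n,p)-m).sum()/m.sum() for d,m in views)
    best=None
    for da in ([0] if "core" in n or "tray" in n else [0,.5,-.5]):
        v0=np.array([p0[0],p0[1],p0[2],(p0[3]+da)*5])
        S=np.vstack([v0]+[v0+e for e in np.diag([.012,.012,.01,.6])])
        r=minimize(cost,v0,method="Nelder-Mead",options=dict(initial_simplex=S,xatol=2e-4,fatol=1e-4,maxiter=250))
        if best is None or r.fun<best.fun: best=r
    x=best.x.copy(); x[3]=np.degrees(x[3]/5); return x,best.fun/len(views)
E
python3 - <<'E'
from h import *
d={c:imaging.capture(c) for c in("scene","top","wrist")}
w=d["wrist"];R0=bot.read_state();Tr=np.array(R0["tcp_rot"]);C=-w["R"].T@w["t"]
print("wrist cam in tool",(Tr.T@(C-R0["position"])).round(4),(w["R"]@Tr).round(3).tolist(),w["camera_matrix"][0,0],w["k1"])
init=dict(tall_core=(.44,-.174,.04,0),short_core=(.41,.323,.0275,0),rebar=(.43,.166,.01,-1.3),square_bar=(.47,-.006,.01,-.2),timber=(.43,-.295,.015,1.2),
 blue_tray=(.625,-.003,.0125,0),yellow_tray=(.631,.242,.0125,0),red_tray=(.6,-.23,.0125,0))
out={}
for n,p in init.items():
    v=[]
    for c in("scene","top"):
        ms=mask(c,n); 
        q=proj(d[c],np.array([p[:3]]))[0]
        ok=[(m,f) for m,f in ms if m.sum() and np.hypot(*(np.argwhere(m).mean(0)[::-1]-q))<15]
        print(n,c,[(int(m.sum()),round(f,2)) for m,f in ok])
        if ok: v.append((d[c],ok[0][0]))
    if v:
        x,f=fit(n,v,p,None if len(v)>1 else p[2]); print("   ",x.round(4),round(f,3))
        for vv in v: print("      single fixed z",fit(n,[vv],p,p[2])[0].round(4))
cv2.imwrite("pics/w0.png",w["frame"][:,:,::-1])
E
```

```text
wrist cam in tool [ 6.910e-02  1.000e-04 -1.452e-01] [[-0.001, 1.0, -0.001], [-0.967, -0.001, -0.255], [-0.255, 0.0, 0.967]] 329.52526103397435 0.023714259792912994
tall_core scene [(426, 0.59)]
tall_core top [(286, 0.61)]
    [ 0.4242 -0.178   0.0453  1.3219] 0.168
      single fixed z [ 0.4206 -0.1796  0.0588 13.186 ]
      single fixed z [ 0.4267 -0.1793  0.0506 11.9091]
short_core scene [(437, 0.68)]
short_core top [(292, 0.64)]
    [ 0.3955  0.3233  0.0293 11.3172] 0.141
      single fixed z [0.3942 0.3235 0.0407 9.1894]
      single fixed z [0.3961 0.3219 0.0411 2.1334]
rebar scene [(244, 0.51)]
rebar top [(234, 0.67)]
    [ 4.29500e-01  1.65300e-01  8.00000e-03 -7.42855e+01] 0.342
      single fixed z [ 4.25700e-01  1.65400e-01  2.44000e-02 -7.48518e+01]
      single fixed z [ 4.30000e-01  1.63000e-01  1.10000e-03 -7.37343e+01]
square_bar scene [(241, 0.73)]
square_bar top [(190, 0.76)]
    [ 4.6810e-01 -6.1000e-03  9.9000e-03 -1.5269e+01] 0.325
      single fixed z [ 4.63300e-01 -4.40000e-03  1.82000e-02 -1.08417e+01]
      single fixed z [ 4.70400e-01 -7.10000e-03  2.01000e-
[... 226 characters left out ...]
 z [ 4.29700e-01 -3.02300e-01  4.96000e-02  6.48945e+01]
blue_tray scene [(3810, 0.57)]
blue_tray top [(2990, 0.81)]
    [ 0.6269 -0.0042  0.0159  0.4456] 0.041
      single fixed z [ 0.625  -0.0033  0.0163  0.4356]
      single fixed z [ 0.6281 -0.0064  0.0195  0.421 ]
yellow_tray scene [(4309, 0.73)]
yellow_tray top [(3161, 0.71)]
    [ 0.635   0.2411  0.0162 -1.7387] 0.049
      single fixed z [ 0.6327  0.2407  0.0174 -1.2749]
      single fixed z [ 0.6356  0.2409  0.0187 -1.9933]
red_tray scene [(3072, 0.56)]
red_tray top [(3133, 0.93)]
    [ 0.6023 -0.2304  0.0158  1.3359] 0.037
      single fixed z [ 0.6004 -0.2314  0.0188  1.3267]
      single fixed z [ 0.6037 -0.2323  0.016   1.6561]
```

```bash
cat > plan.py <<'E'
import sys,numpy as np
from scipy.spatial.transform import Rotation as Ro
from rig import bot
def Rd(phi):
    c,s=np.cos(np.radians(phi)),np.sin(np.radians(phi)); return np.array([[c,s,0],[s,-c,0],[0,0,-1.]])
s=bot.read_state(); P=np.array(s["position"]);R=np.array(s["tcp_rot"])
print("t",round(s["time_s"],2),"P",P.round(4),"phi",round(float(np.degrees(np.arctan2(R[1,0],R[0,0]))),1),"q",np.round(s["joint_positions"],0).tolist(),"op",round(s["opening"],3),"g",round(s["grasp_force"],1),"F",np.round(s["force"],1).tolist())
for a in sys.argv[1:]:
    x,y,z,f=map(float,a.split(",")); T=np.array([x,y,z]);Q=Rd(f)
    d=R.T@(T-P); w=Ro.from_matrix(R.T@Q).as_rotvec(degrees=True)
    print(a,"->",d.round(4).tolist(),w.round(1).tolist(),"rows>=",np.ceil(max(np.linalg.norm(d)/.0417,np.linalg.norm(w)/7.16)))
    P,R=T,Q
E
python3 plan.py .396,.323,.2,120 .396,.323,.2,90 .396,.323,.036,90
```

```text
t 2.05 P [0.2575 0.5694 0.2396] phi 155.7 q [55.0, 30.0, 82.0, -0.0, 68.0, -10.0] op 1.002 g 0.0 F [-0.8, 0.1, 0.6]
.396,.323,.2,120 -> [-0.2277, -0.1675, 0.0396] [-0.0, 0.0, 35.7] rows>= 7.0
.396,.323,.2,90 -> [0.0, 0.0, 0.0] [0.0, 0.0, 30.0] rows>= 5.0
.396,.323,.036,90 -> [0.0, 0.0, 0.164] [0.0, 0.0, 0.0] rows>= 4.0
```

Units first: shifts go in shares of 750 mm and turns go in shares of 60 degrees. So -0.228 m / 0.75 = -0.304, 0.036 m / 0.75 = 0.048, 36 degrees / 60 = 0.6.

Request:
play_rows(
  motion=[
    [[-0.04,-0.0293,0.0067,0,0,0.0833],[-0.08,-0.0587,0.0133,0,0,0.1667],[-0.12,-0.088,0.0213,0,0,0.25],[-0.16,-0.1173,0.028,0,0,0.3333],[-0.2,-0.1467,0.0347,0,0,0.4167],[-0.24,-0.176,0.0413,0,0,0.5],[-0.2773,-0.204,0.048,0,0,0.5667],[-0.304,-0.224,0.0533,0,0,0.6]],
  ],
  fingers=0.087,
)

```text
time_s: 2.72
position: [0.3972, 0.32, 0.1995]
tcp_rot: [[-0.491, 0.871, 0.0], [0.871, 0.491, -0.001], [-0.001, 0.0, -1.0]]
force: [0.9, 0.8, -0.1]
opening: 1.002
grasp_force: 0.0
```

Converted, 30 degrees / 60 = 0.5.

Request:
play_rows(
  motion=[
    [[0,0,0,0,0,0.1],[0,0,0,0,0,0.2],[0,0,0,0,0,0.3],[0,0,0,0,0,0.4],[0,0,0,0,0,0.5],[0,0,0,0,0,0.5],[0,0,0,0,0,0.5]],
  ],
)

```text
time_s: 3.3
position: [0.3962, 0.3224, 0.1997]
tcp_rot: [[0.003, 1.0, 0.0], [1.0, -0.003, 0.0], [0.0, 0.0, -1.0]]
force: [-0.0, -0.3, -0.2]
opening: 1.0
grasp_force: 0.0
```

```bash
cat > look.py <<'E'
import sys; from h import *
n=sys.argv[1]; p=list(map(float,sys.argv[2].split(",")))
d=imaging.capture("wrist"); v=[]
for o in finder.outline_of("wrist",n):
    m=o["pixels"]
    if m.sum(): v.append((d,m)); print("conf",round(o["confidence"],2),int(m.sum())); break
if len(sys.argv)>3: cv2.imwrite(sys.argv[3],d["frame"][:,:,::-1])
if v:
    x,f=fit(n,v,[p[0],p[1],p[2],np.radians(p[3])],p[2]); print(n,x.round(4),round(f,3))
print([(np.round(o["at"],4).tolist(),round(o["confidence"],2)) for o in finder.recognise("wrist",n)[:2]])
E
python3 look.py short_core .396,.323,.0275,0 pics/w1.png; python3 plan.py .396,.323,.036,90
```

```text
conf 0.7 2512
short_core [0.3954 0.3229 0.0336 3.739 ] 0.063
[([0.3973, 0.3321, 0.0564], 0.57)]
t 3.45 P [0.396  0.3224 0.1996] phi 89.8 q [27.0, 25.0, 101.0, -0.0, 55.0, 27.0] op 0.996 g 0.0 F [0.4, -0.3, -0.6]
.396,.323,.036,90 -> [0.0006, -0.0, 0.1636] [0.0, -0.0, -0.2] rows>= 4.0
```

View pics/w1.png

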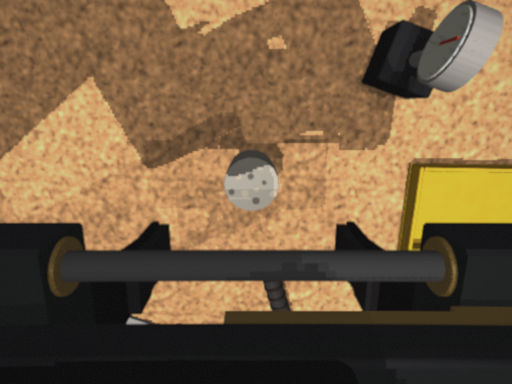

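The wrist view shows the core at (251,182), midway between the fingers, with the gauge clear at the upper right. The wrist fit agrees with the two-view fit to 1 mm, so I'll descend and grip.

Converted, 0.16 m / 0.75 = 0.2133, 0.158 m / 0.75 = 0.2107.

Request:
play_rows(
  motion=[
    [[0,0,0.04,0,0,0],[0,0,0.08,0,0,0],[0,0,0.12,0,0,0],[0,0,0.16,0,0,0],[0,0,0.1933,0,0,0],[0,0,0.2107,0,0,0],[0,0,0.2133,0,0,0],[0,0,0.2133,0,0,0]],
  ],
)

```text
time_s: 4.12
position: [0.3957, 0.3223, 0.0388]
tcp_rot: [[0.005, 1.0, -0.002], [1.0, -0.005, -0.001], [-0.001, -0.002, -1.0]]
force: [-0.6, 0.7, 0.2]
opening: 1.0
grasp_force: 0.0
```

Request:
play_rows(
  motion=[
    [[0,0,0,0,0,0],[0,0,0,0,0,0],[0,0,0,0,0,0],[0,0,0,0,0,0],[0,0,0,0,0,0],[0,0,0,0,0,0],[0,0,0,0,0,0],[0,0,0,0,0,0]],
  ],
  fingers=0.03,
)

```text
time_s: 4.78
position: [0.3959, 0.3224, 0.0399]
tcp_rot: [[0.006, 1.0, -0.0], [1.0, -0.006, 0.0], [0.0, -0.0, -1.0]]
force: [-0.5, -0.6, 3.4]
opening: 0.567
grasp_force: 30.0
```

```bash
python3 plan.py .396,.323,.16,90 .627,.040,.16,90 .627,.040,.046,90
```

```text
t 4.78 P [0.3959 0.3224 0.0399] phi 89.7 q [27.0, 41.0, 107.0, 0.0, 33.0, 27.0] op 0.567 g 30.0 F [-0.5, -0.6, 3.4]
.396,.323,.16,90 -> [0.0006, 0.0001, -0.1201] [-0.0, -0.0, -0.3] rows>= 3.0
.627,.040,.16,90 -> [-0.283, 0.231, 0.0] [0.0, 0.0, 0.0] rows>= 9.0
.627,.040,.046,90 -> [0.0, 0.0, 0.114] [0.0, 0.0, 0.0] rows>= 3.0
```

Converted, -0.12 m / 0.75 = -0.16, -0.115 m / 0.75 = -0.1533.

Request:
play_rows(
  motion=[
    [[0,0,-0.0133,0,0,0],[0,0,-0.04,0,0,0],[0,0,-0.0733,0,0,0],[0,0,-0.1067,0,0,0],[0,0,-0.1333,0,0,0],[0,0,-0.1533,0,0,0],[0,0,-0.16,0,0,0]],
  ],
)

```text
time_s: 5.37
position: [0.397, 0.3229, 0.1621]
tcp_rot: [[0.006, 1.0, 0.004], [1.0, -0.006, 0.002], [0.002, 0.004, -1.0]]
force: [0.5, 0.2, -2.2]
opening: 0.566
grasp_force: 30.0
```

Converted, -0.175 m / 0.75 = -0.2333, -0.15 m / 0.75 = -0.2.

Request:
play_rows(
  motion=[
    [[-0.0133,0.0107,0,0,0,0],[-0.04,0.032,0,0,0,0],[-0.0693,0.0573,0,0,0,0],[-0.1,0.0813,0,0,0,0],[-0.1333,0.1093,0,0,0,0],[-0.1667,0.136,0,0,0,0],[-0.2,0.1627,0,0,0,0],[-0.2333,0.1907,0,0,0,0]],
  ],
)

```text
time_s: 6.03
position: [0.5377, 0.1451, 0.1587]
tcp_rot: [[0.006, 1.0, -0.003], [1.0, -0.006, -0.0], [-0.0, -0.003, -1.0]]
force: [0.7, -0.1, -2.9]
opening: 0.569
grasp_force: 30.0
```

Converted, -0.108 m / 0.75 = -0.144, -0.105 m / 0.75 = -0.14.

Request:
play_rows(
  motion=[
    [[-0.0333,0.0267,0,0,0,0],[-0.0667,0.0547,0,0,0,0],[-0.1,0.0827,0,0,0,0],[-0.1267,0.104,0,0,0,0],[-0.14,0.1147,0,0,0,0],[-0.144,0.1173,0,0,0,0],[-0.144,0.1173,0,0,0,0]],
  ],
)

```text
time_s: 6.62
position: [0.6246, 0.0378, 0.1587]
tcp_rot: [[0.007, 1.0, -0.002], [1.0, -0.007, 0.001], [0.001, -0.002, -1.0]]
force: [-0.0, 1.1, -1.8]
opening: 0.571
grasp_force: 30.0
```

```bash
python3 look.py blue_tray .627,-.004,.0125,0 pics/w2.png; python3 plan.py .627,.040,.046,90.5
```

```text
conf 0.92 14569
blue_tray [ 0.6267 -0.005   0.0188  0.4131] 1.191
[([0.6266, 0.0461, 0.0021], 0.95)]
t 6.77 P [0.6236 0.0397 0.1591] phi 89.7 q [-7.0, 36.0, 86.0, 0.0, 58.0, -6.0] op 0.571 g 30.0 F [0.3, 0.3, -2.3]
.627,.040,.046,90.5 -> [0.0002, 0.0037, 0.1131] [-0.2, -0.0, -0.8] rows>= 3.0
```

View pics/w2.png

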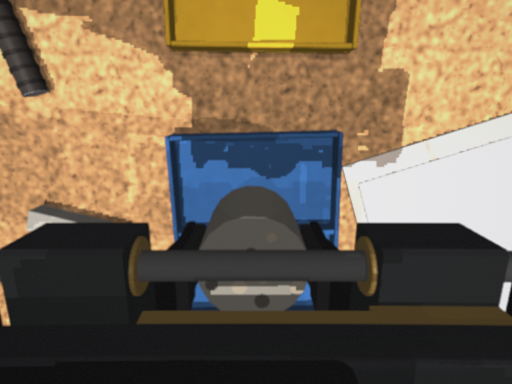

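The held core sits over the blue compartment. The tray's far edge runs from (172,133) to (340,133), consistent with the fit. Lowering now.

Converted, 0.114 m / 0.75 = 0.152, 0.113 m / 0.75 = 0.1507.

Request:
play_rows(
  motion=[
    [[0,0.004,0.0267,0,0,0],[0,0.004,0.06,0,0,0],[0,0.004,0.0933,0,0,0],[0,0.004,0.12,0,0,0],[0,0.004,0.1387,0,0,0],[0,0.004,0.1467,0,0,0],[0,0.004,0.1507,0,0,0],[0,0.004,0.152,0,0,0]],
  ],
)

```text
time_s: 7.43
position: [0.6281, 0.0389, 0.0456]
tcp_rot: [[0.005, 1.0, -0.0], [1.0, -0.005, 0.0], [0.0, -0.0, -1.0]]
force: [0.3, 0.3, -2.8]
opening: 0.567
grasp_force: 30.0
```

Request:
play_rows(
  motion=[
    [[0,0,0,0,0,0],[0,0,0,0,0,0]],
  ],
)

```text
time_s: 7.6
position: [0.6291, 0.0382, 0.0468]
tcp_rot: [[0.006, 1.0, 0.002], [1.0, -0.006, -0.0], [-0.0, 0.002, -1.0]]
force: [0.7, -0.1, -3.3]
opening: 0.564
grasp_force: 30.0
```

Converted, 0.002 m / 0.75 = 0.0027, 0.001 m / 0.75 = 0.0013.

Request:
play_rows(
  motion=[
    [[0,0,0.0013,0,0,0],[0,0,0.0013,0,0,0],[0,0,0.0027,0,0,0],[0,0,0.0027,0,0,0]],
  ],
)

```text
time_s: 7.93
position: [0.6287, 0.0379, 0.044]
tcp_rot: [[0.006, 1.0, 0.001], [1.0, -0.006, -0.0], [-0.0, 0.001, -1.0]]
force: [-0.1, 0.2, -0.4]
opening: 0.564
grasp_force: 30.0
```

Request:
play_rows(
  motion=[
    [[0,0,0,0,0,0],[0,0,0,0,0,0],[0,0,0,0,0,0],[0,0,0,0,0,0],[0,0,0,0,0,0]],
  ],
  fingers=0.07,
)

```text
time_s: 8.35
position: [0.6284, 0.038, 0.0437]
tcp_rot: [[0.006, 1.0, 0.0], [1.0, -0.006, -0.0], [-0.0, 0.0, -1.0]]
force: [0.8, -1.1, -0.5]
opening: 0.783
grasp_force: 0.0
```

Converted, -0.14 m / 0.75 = -0.1867, -0.13 m / 0.75 = -0.1733.

Request:
play_rows(
  motion=[
    [[0,0,-0.0267,0,0,0],[0,0,-0.0667,0,0,0],[0,0,-0.1067,0,0,0],[0,0,-0.1467,0,0,0],[0,0,-0.1733,0,0,0],[0,0,-0.1867,0,0,0],[0,0,-0.1867,0,0,0]],
  ],
)

```text
time_s: 8.93
position: [0.6299, 0.0379, 0.1863]
tcp_rot: [[0.006, 1.0, 0.006], [1.0, -0.006, -0.001], [-0.001, 0.006, -1.0]]
force: [-0.2, -0.6, -0.6]
opening: 0.805
grasp_force: 0.0
```

```bash
python3 plan.py .43,.165,.18,105.7
```

```text
t 8.93 P [0.6299 0.0379 0.1863] phi 89.7 q [-7.0, 34.0, 84.0, 0.0, 61.0, -6.0] op 0.805 g 0.0 F [-0.2, -0.6, -0.6]
.43,.165,.18,105.7 -> [0.1259, -0.2007, 0.0051] [0.3, 0.1, -16.0] rows>= 6.0
```

Converted, -0.2 m / 0.75 = -0.2667, -0.18 m / 0.75 = -0.24, -16 degrees / 60 = -0.2667.

Request:
play_rows(
  motion=[
    [[0.024,-0.04,0,0,0,-0.0333],[0.0493,-0.08,0,0,0,-0.0833],[0.0747,-0.12,0,0,0,-0.1167],[0.1,-0.16,0,0,0,-0.15],[0.1253,-0.2,0.004,0,0,-0.2],[0.1507,-0.24,0.0067,0,0,-0.2333],[0.168,-0.2667,0.0067,0,0,-0.2667],[0.168,-0.2667,0.0067,0,0,-0.2667]],
  ],
)

```text
time_s: 9.6
position: [0.4215, 0.1667, 0.1765]
tcp_rot: [[-0.274, 0.962, -0.011], [0.962, 0.274, -0.001], [0.002, -0.011, -1.0]]
force: [0.4, -0.5, 0.1]
opening: 0.803
grasp_force: 0.0
```

Request:
play_rows(
  motion=[
    [[0,0,0,0,0,0],[0,0,0,0,0,0]],
  ],
  fingers=0.06,
)

```text
time_s: 9.77
position: [0.4298, 0.1651, 0.1779]
tcp_rot: [[-0.27, 0.963, 0.0], [0.963, 0.27, -0.0], [-0.0, 0.0, -1.0]]
force: [0.6, 1.2, -0.5]
opening: 0.731
grasp_force: 0.0
```

```bash
python3 look.py rebar .43,.165,.01,-74.3 pics/w3.png; python3 plan.py .43,.165,.021,105.7
```

```text
conf 0.73 2263
rebar [ 4.27800e-01  1.66400e-01  2.10000e-03 -7.46691e+01] 0.045
[([0.4271, 0.1677, 0.0171], 0.71)]
t 9.92 P [0.4305 0.1647 0.1783] phi 105.6 q [7.0, 23.0, 109.0, -0.0, 48.0, -9.0] op 0.702 g 0.0 F [0.6, -0.3, 0.5]
.43,.165,.021,105.7 -> [0.0005, -0.0005, 0.1573] [0.0, 0.0, -0.1] rows>= 4.0
```

View pics/w3.png

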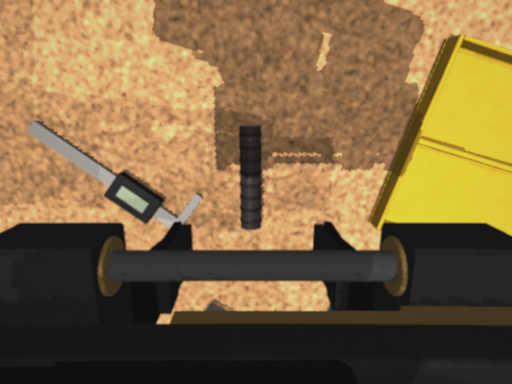

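The rebar stands vertical at (250,177), aligned with the tool. The caliper tip at (198,200) lies close to the left finger, so I'll use a narrower opening.

Converted, 0.156 m / 0.75 = 0.208, 0.155 m / 0.75 = 0.2067.

Request:
play_rows(
  motion=[
    [[0.0013,-0.0013,0.04,0,0,0],[0.0013,-0.0013,0.08,0,0,0],[0.0013,-0.0013,0.12,0,0,0],[0.0013,-0.0013,0.1533,0,0,0],[0.0013,-0.0013,0.18,0,0,0],[0.0013,-0.0013,0.2,0,0,0],[0.0013,-0.0013,0.2067,0,0,0],[0.0013,-0.0013,0.208,0,0,0]],
  ],
  fingers=0.048,
)

```text
time_s: 10.58
position: [0.4281, 0.1653, 0.0213]
tcp_rot: [[-0.269, 0.963, -0.002], [0.963, 0.269, -0.0], [0.0, -0.002, -1.0]]
force: [0.3, -0.4, 0.4]
opening: 0.552
grasp_force: 0.0
```

Request:
play_rows(
  motion=[
    [[0,0,0,0,0,0],[0,0,0,0,0,0],[0,0,0,0,0,0],[0,0,0,0,0,0],[0,0,0,0,0,0],[0,0,0,0,0,0]],
  ],
  fingers=0.005,
)

```text
time_s: 11.08
position: [0.4281, 0.1659, 0.0233]
tcp_rot: [[-0.27, 0.963, 0.001], [0.963, 0.27, 0.0], [-0.0, 0.001, -1.0]]
force: [-0.4, -0.7, 4.8]
opening: 0.246
grasp_force: 30.0
```

```bash
python3 plan.py .43,.165,.15,105.7 .636,.285,.15,160 .636,.285,.15,178.3  .636,.285,.027,178.3; python3 plan.py .636,.197,.15,178.3
```

```text
t 11.08 P [0.4281 0.1659 0.0233] phi 105.7 q [7.0, 41.0, 114.0, -0.0, 24.0, -8.0] op 0.246 g 30.0 F [-0.4, -0.7, 4.8]
.43,.165,.15,105.7 -> [-0.0014, 0.0017, -0.1267] [0.1, 0.0, -0.0] rows>= 4.0
.636,.285,.15,160 -> [0.0598, 0.2308, 0.0] [0.0, 0.0, -54.3] rows>= 8.0
.636,.285,.15,178.3 -> [0.0, 0.0, 0.0] [0.0, 0.0, -18.3] rows>= 3.0
.636,.285,.027,178.3 -> [0.0, 0.0, 0.123] [0.0, 0.0, 0.0] rows>= 3.0
t 11.08 P [0.4281 0.1659 0.0233] phi 105.7 q [7.0, 41.0, 114.0, -0.0, 24.0, -8.0] op 0.246 g 30.0 F [-0.4, -0.7, 4.8]
.636,.197,.15,178.3 -> [-0.0263, 0.2087, -0.1265] [0.0, 0.0, -72.6] rows>= 11.0
```

Converted, -0.13 m / 0.75 = -0.1733, -0.122 m / 0.75 = -0.1627.

Request:
play_rows(
  motion=[
    [[0,0,-0.0133,0,0,0],[0,0,-0.04,0,0,0],[0,0,-0.0733,0,0,0],[0,0,-0.1067,0,0,0],[0,0,-0.14,0,0,0],[0,0,-0.1627,0,0,0],[0,0,-0.1733,0,0,0]],
  ],
)

```text
time_s: 11.67
position: [0.4286, 0.1661, 0.1551]
tcp_rot: [[-0.27, 0.963, 0.004], [0.963, 0.27, 0.001], [-0.001, 0.004, -1.0]]
force: [0.4, -0.2, -2.8]
opening: 0.241
grasp_force: 30.0
```

Converted, 0.215 m / 0.75 = 0.2867, 0.004 m / 0.75 = 0.0053, -50 degrees / 60 = -0.8333.

Request:
play_rows(
  motion=[
    [[0.0053,0.02,0,0,0,-0.0667],[0.0133,0.0533,0,0,0,-0.1667],[0.024,0.0933,0,0,0,-0.2833],[0.0347,0.1333,0,0,0,-0.4],[0.0453,0.1733,0,0,0,-0.5167],[0.056,0.2133,0,0,0,-0.6333],[0.0667,0.2533,0,0,0,-0.75],[0.0747,0.2867,0,0,0,-0.8333]],
  ],
)

```text
time_s: 12.33
position: [0.6206, 0.2789, 0.1515]
tcp_rot: [[-0.914, 0.407, -0.001], [0.407, 0.914, -0.0], [0.001, -0.001, -1.0]]
force: [0.9, -0.0, -3.2]
opening: 0.244
grasp_force: 30.0
```

```bash
python3 plan.py .636,.285,.15,178.3  .636,.285,.03,178.3
```

```text
t 12.33 P [0.6206 0.2789 0.1515] phi 156.0 q [15.0, 40.0, 78.0, 0.0, 62.0, -51.0] op 0.244 g 30.0 F [0.9, -0.0, -3.2]
.636,.285,.15,178.3 -> [-0.0116, 0.0118, 0.0015] [-0.0, -0.1, -22.3] rows>= 4.0
.636,.285,.03,178.3 -> [0.0, 0.0, 0.12] [0.0, 0.0, 0.0] rows>= 3.0
```

Converted, -0.012 m / 0.75 = -0.016, -0.009 m / 0.75 = -0.012, -22 degrees / 60 = -0.3667.

Request:
play_rows(
  motion=[
    [[-0.0067,0.0067,0,0,0,-0.1],[-0.012,0.012,0,0,0,-0.2],[-0.016,0.016,0,0,0,-0.3],[-0.016,0.016,0,0,0,-0.3667],[-0.016,0.016,0,0,0,-0.3667],[-0.016,0.016,0,0,0,-0.3667],[-0.016,0.016,0,0,0,-0.3667]],
  ],
)

```text
time_s: 12.92
position: [0.6349, 0.2837, 0.1518]
tcp_rot: [[-0.999, 0.042, -0.002], [0.042, 0.999, -0.0], [0.002, -0.001, -1.0]]
force: [-0.3, -0.6, -2.1]
opening: 0.245
grasp_force: 30.0
```

```bash
python3 look.py yellow_tray .635,.241,.0125,-1.7 pics/w4.png; python3 plan.py .636,.285,.03,178.3
```

```text
[([0.6065, 0.2295, 0.0053], 0.88), ([0.6102, 0.2825, 0.1486], 0.46)]
t 13.07 P [0.6354 0.2838 0.1524] phi 177.6 q [15.0, 41.0, 75.0, 0.0, 64.0, -73.0] op 0.247 g 30.0 F [0.1, 0.2, -2.7]
.636,.285,.03,178.3 -> [-0.0006, 0.0013, 0.1224] [-0.0, -0.0, -0.7] rows>= 3.0
```

View pics/w4.png

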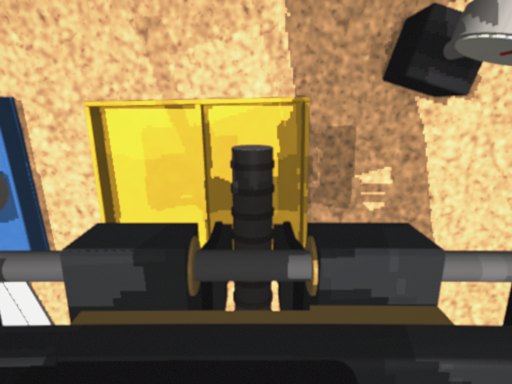

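The rebar at x=252 hangs midway between the divider at 203 and the wall at 307, and the gauge is clear. Lowering.

Request:
play_rows(
  motion=[
    [[0,0.0013,0.0267,0,0,0],[0,0.0013,0.06,0,0,0],[0,0.0013,0.0933,0,0,0],[0,0.0013,0.1267,0,0,0],[0,0.0013,0.1467,0,0,0],[0,0.0013,0.16,0,0,0],[0,0.0013,0.164,0,0,0],[0,0.0013,0.1653,0,0,0]],
  ],
)

```text
time_s: 13.73
position: [0.6359, 0.2849, 0.0284]
tcp_rot: [[-0.999, 0.041, -0.0], [0.041, 0.999, -0.0], [0.0, -0.0, -1.0]]
force: [-0.7, -0.1, -2.4]
opening: 0.247
grasp_force: 30.0
```

Converted, 0.001 m / 0.75 = 0.0013.

Request:
play_rows(
  motion=[
    [[0,0,0.0013,0,0,0],[0,0,0.0013,0,0,0],[0,0,0.0013,0,0,0]],
  ],
)

```text
time_s: 13.98
position: [0.6366, 0.2851, 0.029]
tcp_rot: [[-0.999, 0.041, 0.002], [0.041, 0.999, 0.001], [-0.002, 0.001, -1.0]]
force: [-0.5, 0.2, -2.7]
opening: 0.243
grasp_force: 30.0
```

Converted, 0.002 m / 0.75 = 0.0027, 0.001 m / 0.75 = 0.0013.

Request:
play_rows(
  motion=[
    [[0,0,0.0013,0,0,0],[0,0,0.0027,0,0,0],[0,0,0.0027,0,0,0],[0,0,0.0027,0,0,0]],
  ],
)

```text
time_s: 14.32
position: [0.6365, 0.2851, 0.0274]
tcp_rot: [[-0.999, 0.041, 0.002], [0.041, 0.999, 0.001], [-0.002, 0.001, -1.0]]
force: [-2.3, 0.4, 6.1]
opening: 0.243
grasp_force: 30.0
```

Request:
play_rows(
  motion=[
    [[0,0,0,0,0,0],[0,0,0,0,0,0],[0,0,0,0,0,0],[0,0,0,0,0,0]],
  ],
  fingers=0.036,
)

```text
time_s: 14.65
position: [0.6357, 0.2848, 0.0254]
tcp_rot: [[-0.999, 0.041, 0.0], [0.041, 0.999, 0.0], [-0.0, 0.0, -1.0]]
force: [0.2, 0.1, 0.6]
opening: 0.399
grasp_force: 0.0
```

Converted, -0.14 m / 0.75 = -0.1867, -0.125 m / 0.75 = -0.1667.

Request:
play_rows(
  motion=[
    [[0,0,-0.02,0,0,0],[0,0,-0.0533,0,0,0],[0,0,-0.0933,0,0,0],[0,0,-0.1333,0,0,0],[0,0,-0.1667,0,0,0],[0,0,-0.1867,0,0,0],[0,0,-0.1867,0,0,0]],
  ],
)

```text
time_s: 15.23
position: [0.6385, 0.2857, 0.1715]
tcp_rot: [[-0.999, 0.041, 0.01], [0.041, 0.999, 0.003], [-0.01, 0.003, -1.0]]
force: [0.2, -0.0, 0.9]
opening: 0.412
grasp_force: 0.0
```

```bash
python3 plan.py .468,-.006,.18,164.7
```

```text
t 15.23 P [0.6385 0.2857 0.1715] phi 177.7 q [15.0, 40.0, 74.0, 0.0, 65.0, -73.0] op 0.412 g 0.0 F [0.2, -0.0, 0.9]
.468,-.006,.18,164.7 -> [0.1584, -0.2984, -0.011] [0.2, 0.5, 13.0] rows>= 9.0
```

Converted, -0.252 m / 0.75 = -0.336, -0.013 m / 0.75 = -0.0173, 13 degrees / 60 = 0.2167.

Request:
play_rows(
  motion=[
    [[0.0133,-0.024,-0.0027,0,0,0.0167],[0.0373,-0.0693,-0.0067,0,0,0.0333],[0.06,-0.1147,-0.0107,0,0,0.0667],[0.0827,-0.16,-0.0133,0,0,0.1],[0.1067,-0.204,-0.016,0,0,0.1333],[0.1307,-0.2493,-0.0173,0,0,0.1667],[0.1533,-0.2933,-0.0173,0,0,0.1833],[0.176,-0.336,-0.0173,0,0,0.2167]],
  ],
  fingers=0.06,
)

```text
time_s: 15.9
position: [0.4918, 0.0372, 0.1781]
tcp_rot: [[-0.964, 0.265, -0.001], [0.265, 0.964, -0.0], [0.001, -0.0, -1.0]]
force: [0.7, 0.0, 0.0]
opening: 0.69
grasp_force: 0.0
```

```bash
python3 plan.py .468,-.006,.18,164.7
```

```text
t 15.9 P [0.4918 0.0372 0.1781] phi 164.6 q [-9.0, 25.0, 104.0, -0.0, 50.0, -83.0] op 0.69 g 0.0 F [0.7, 0.0, 0.0]
.468,-.006,.18,164.7 -> [0.0114, -0.048, -0.0019] [-0.0, -0.1, -0.1] rows>= 2.0
```

Converted, -0.047 m / 0.75 = -0.0627, -0.046 m / 0.75 = -0.0613.

Request:
play_rows(
  motion=[
    [[0.0067,-0.0293,0,0,0,0],[0.0133,-0.0533,0,0,0,0],[0.0147,-0.0613,0,0,0,0],[0.0147,-0.0627,0,0,0,0],[0.0147,-0.0627,0,0,0,0],[0.0147,-0.0627,0,0,0,0]],
  ],
)

```text
time_s: 16.4
position: [0.4711, -0.0033, 0.1784]
tcp_rot: [[-0.965, 0.264, 0.0], [0.264, 0.965, 0.0], [-0.0, 0.0, -1.0]]
force: [0.1, -0.1, 0.1]
opening: 0.692
grasp_force: 0.0
```

```bash
python3 look.py square_bar .468,-.006,.01,-15.3 pics/w5.png; python3 plan.py .468,-.006,.0215,164.7
```

```text
conf 0.63 2192
square_bar [ 4.67700e-01 -5.30000e-03  2.04000e-02 -1.59088e+01] 0.048
[([0.4612, -0.0032, 0.0211], 0.56)]
t 16.55 P [ 0.471  -0.0031  0.1785] phi 164.7 q [-14.0, 24.0, 107.0, 0.0, 49.0, -89.0] op 0.687 g 0.0 F [-0.4, -0.0, 1.2]
.468,-.006,.0215,164.7 -> [0.0021, -0.0036, 0.157] [0.0, 0.0, 0.0] rows>= 4.0
```

View pics/w5.png

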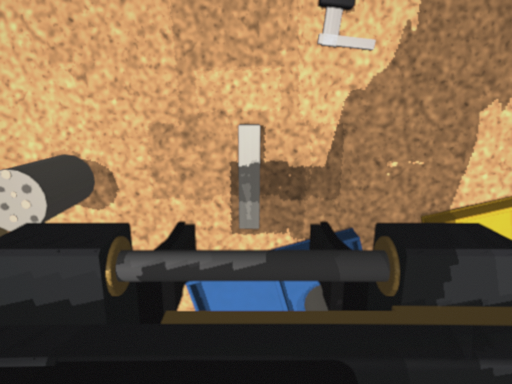

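The square bar is vertical at (249,177) and aligned; the tall core at (40,190) is clear of the gripper. Descend, grip and lift.

Converted, 0.156 m / 0.75 = 0.208, 0.155 m / 0.75 = 0.2067.

Request:
play_rows(
  motion=[
    [[0.0027,-0.004,0.04,0,0,0],[0.0027,-0.004,0.08,0,0,0],[0.0027,-0.004,0.12,0,0,0],[0.0027,-0.004,0.1533,0,0,0],[0.0027,-0.004,0.18,0,0,0],[0.0027,-0.004,0.2,0,0,0],[0.0027,-0.004,0.2067,0,0,0],[0.0027,-0.004,0.208,0,0,0]],
  ],
  fingers=0.05,
)

```text
time_s: 17.22
position: [0.4674, -0.0057, 0.0214]
tcp_rot: [[-0.965, 0.264, -0.002], [0.264, 0.965, 0.001], [0.002, -0.0, -1.0]]
force: [-0.0, -0.3, -0.3]
opening: 0.571
grasp_force: 0.0
```

Request:
play_rows(
  motion=[
    [[0,0,0,0,0,0],[0,0,0,0,0,0],[0,0,0,0,0,0],[0,0,0,0,0,0],[0,0,0,0,0,0],[0,0,0,0,0,0]],
  ],
  fingers=0.005,
)

```text
time_s: 17.72
position: [0.4681, -0.0064, 0.0231]
tcp_rot: [[-0.964, 0.265, 0.001], [0.265, 0.964, -0.0], [-0.001, 0.0, -1.0]]
force: [-0.1, -0.4, 4.6]
opening: 0.226
grasp_force: 30.0
```

Request:
play_rows(
  motion=[
    [[0,0,-0.0133,0,0,0],[0,0,-0.04,0,0,0],[0,0,-0.0733,0,0,0],[0,0,-0.1067,0,0,0],[0,0,-0.14,0,0,0],[0,0,-0.1627,0,0,0],[0,0,-0.1733,0,0,0],[0,0,-0.1733,0,0,0]],
  ],
)

```text
time_s: 18.38
position: [0.4685, -0.0065, 0.1544]
tcp_rot: [[-0.964, 0.264, 0.004], [0.264, 0.964, -0.001], [-0.004, 0.0, -1.0]]
force: [0.0, -0.1, -3.4]
opening: 0.228
grasp_force: 30.0
```

```bash
python3 plan.py .634,.197,.15,178.3
```

```text
t 18.38 P [ 0.4685 -0.0065  0.1544] phi 164.7 q [-14.0, 26.0, 109.0, -0.0, 44.0, -89.0] op 0.228 g 30.0 F [0.0, -0.1, -3.4]
.634,.197,.15,178.3 -> [-0.1058, 0.24, 0.0048] [-0.0, 0.2, -13.6] rows>= 7.0
```

Converted, 0.237 m / 0.75 = 0.316, 0.15 m / 0.75 = 0.2, -14 degrees / 60 = -0.2333.

Request:
play_rows(
  motion=[
    [[-0.0093,0.02,0,0,0,-0.0167],[-0.0267,0.06,0,0,0,-0.05],[-0.0467,0.1067,0,0,0,-0.0833],[-0.0667,0.1533,0,0,0,-0.1167],[-0.0867,0.2,0,0,0,-0.15],[-0.1067,0.2467,0,0,0,-0.1833],[-0.1253,0.2867,0,0,0,-0.2167],[-0.14,0.316,0,0,0,-0.2333]],
  ],
)

```text
time_s: 19.05
position: [0.632, 0.197, 0.1502]
tcp_rot: [[-1.0, 0.02, -0.002], [0.02, 1.0, 0.0], [0.002, 0.0, -1.0]]
force: [0.6, -0.1, -3.5]
opening: 0.226
grasp_force: 30.0
```

Request:
play_rows(
  motion=[
    [[0,0,0,0,0,0],[0,0,0,0,0,0],[0,0,0,0,0,0]],
  ],
)

```text
time_s: 19.3
position: [0.6296, 0.1939, 0.1503]
tcp_rot: [[-1.0, 0.023, -0.005], [0.023, 1.0, -0.001], [0.005, -0.001, -1.0]]
force: [-0.3, -0.4, -3.6]
opening: 0.227
grasp_force: 30.0
```

```bash
python3 plan.py .634,.197,.03,178.3; python3 - <<'E'
from h import *
d=imaging.capture("wrist");cv2.imwrite("pics/w6.png",d["frame"][:,:,::-1])
E
```

```text
t 19.3 P [0.6296 0.1939 0.1503] phi 178.7 q [7.0, 39.0, 81.0, -0.0, 60.0, -81.0] op 0.227 g 30.0 F [-0.3, -0.4, -3.6]
.634,.197,.03,178.3 -> [-0.005, 0.0034, 0.1203] [-0.1, -0.3, 0.4] rows>= 3.0
```

View pics/w6.png

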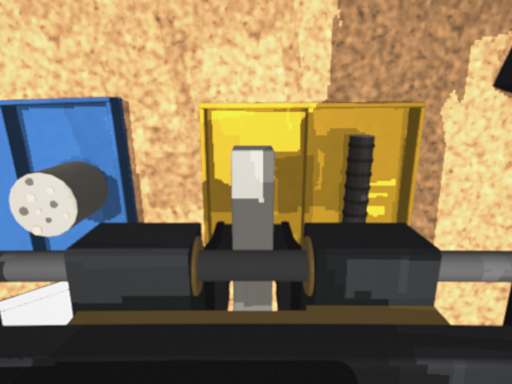

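The rebar lies flat at (358,178) in its compartment and the short core stands in the blue tray. The square bar, at x=253, is between walls at 205 and 307. Lowering.

Request:
play_rows(
  motion=[
    [[-0.004,0.004,0.0267,0,0,0],[-0.004,0.004,0.06,0,0,0],[-0.004,0.004,0.0933,0,0,0],[-0.004,0.004,0.1267,0,0,0],[-0.004,0.004,0.1467,0,0,0],[-0.004,0.004,0.1587,0,0,0],[-0.004,0.004,0.1627,0,0,0],[-0.004,0.004,0.1627,0,0,0]],
  ],
)

```text
time_s: 20.02
position: [0.6342, 0.1966, 0.03]
tcp_rot: [[-1.0, 0.024, -0.002], [0.024, 1.0, -0.0], [0.002, -0.0, -1.0]]
force: [0.0, 0.5, -2.8]
opening: 0.222
grasp_force: 30.0
```

Converted, 0.001 m / 0.75 = 0.0013.

Request:
play_rows(
  motion=[
    [[0,0,0.0013,0,0,0],[0,0,0.0013,0,0,0],[0,0,0.0013,0,0,0]],
  ],
)

```text
time_s: 20.27
position: [0.6356, 0.1975, 0.0309]
tcp_rot: [[-1.0, 0.023, 0.002], [0.023, 1.0, 0.0], [-0.002, 0.0, -1.0]]
force: [0.4, -0.3, -1.8]
opening: 0.226
grasp_force: 30.0
```

Converted, 0.003 m / 0.75 = 0.004, 0.002 m / 0.75 = 0.0027.

Request:
play_rows(
  motion=[
    [[0,0,0.0013,0,0,0],[0,0,0.0027,0,0,0],[0,0,0.004,0,0,0],[0,0,0.004,0,0,0],[0,0,0.004,0,0,0]],
  ],
)

```text
time_s: 20.68
position: [0.635, 0.1975, 0.0272]
tcp_rot: [[-1.0, 0.023, 0.001], [0.023, 1.0, 0.0], [-0.001, 0.0, -1.0]]
force: [-1.4, 0.2, 2.1]
opening: 0.223
grasp_force: 30.0
```

Contact made; release, rise and travel to the tall core.

Request:
play_rows(
  motion=[
    [[0,0,0,0,0,0],[0,0,0,0,0,0],[0,0,0,0,0,0],[0,0,0,0,0,0]],
  ],
  fingers=0.036,
)

```text
time_s: 21.02
position: [0.6349, 0.1974, 0.0265]
tcp_rot: [[-1.0, 0.023, 0.0], [0.023, 1.0, 0.0], [-0.0, 0.0, -1.0]]
force: [0.3, -0.1, 0.5]
opening: 0.392
grasp_force: 0.0
```

Converted, -0.17 m / 0.75 = -0.2267, -0.155 m / 0.75 = -0.2067.

Request:
play_rows(
  motion=[
    [[0,0,-0.02,0,0,0],[0,0,-0.0533,0,0,0],[0,0,-0.0933,0,0,0],[0,0,-0.1333,0,0,0],[0,0,-0.1733,0,0,0],[0,0,-0.2067,0,0,0],[0,0,-0.2267,0,0,0],[0,0,-0.2267,0,0,0]],
  ],
)

```text
time_s: 21.68
position: [0.6375, 0.1979, 0.2025]
tcp_rot: [[-1.0, 0.023, 0.01], [0.023, 1.0, 0.001], [-0.01, 0.002, -1.0]]
force: [1.1, -0.7, 0.7]
opening: 0.412
grasp_force: 0.0
```

```bash
python3 plan.py .53,.01,.2,135 .424,-.178,.2,90
```

```text
t 21.68 P [0.6375 0.1979 0.2025] phi 178.7 q [8.0, 36.0, 78.0, 0.0, 66.0, -81.0] op 0.412 g 0.0 F [1.1, -0.7, 0.7]
.53,.01,.2,135 -> [0.1031, -0.1903, 0.0011] [0.3, 0.5, 43.7] rows>= 7.0
.424,-.178,.2,90 -> [-0.058, -0.2079, 0.0] [0.0, 0.0, 45.0] rows>= 7.0
```

Converted, -0.19 m / 0.75 = -0.2533, -0.168 m / 0.75 = -0.224, 44 degrees / 60 = 0.7333.

Request:
play_rows(
  motion=[
    [[0.016,-0.032,0,0,0,0.0833],[0.0333,-0.064,0,0,0,0.1833],[0.0507,-0.096,0,0,0,0.2833],[0.068,-0.128,0,0,0,0.3667],[0.0853,-0.16,0,0,0,0.45],[0.1027,-0.192,0,0,0,0.55],[0.12,-0.224,0,0,0,0.65],[0.136,-0.2533,0,0,0,0.7333]],
  ],
  fingers=0.087,
)

```text
time_s: 22.35
position: [0.5266, 0.0088, 0.1959]
tcp_rot: [[-0.699, 0.715, -0.002], [0.715, 0.699, 0.0], [0.001, -0.001, -1.0]]
force: [0.5, -0.9, 0.5]
opening: 0.932
grasp_force: 0.0
```

Converted, -0.208 m / 0.75 = -0.2773, -0.192 m / 0.75 = -0.256, 45 degrees / 60 = 0.75.

Request:
play_rows(
  motion=[
    [[-0.0107,-0.0373,0,0,0,0.1],[-0.0213,-0.0747,0,0,0,0.2],[-0.032,-0.112,0,0,0,0.3],[-0.0427,-0.1493,0,0,0,0.4],[-0.0533,-0.1867,0,0,0,0.5],[-0.064,-0.224,0,0,0,0.6],[-0.072,-0.256,0,0,0,0.7],[-0.0773,-0.2773,0,0,0,0.75]],
  ],
)

```text
time_s: 23.02
position: [0.4196, -0.1791, 0.1961]
tcp_rot: [[0.012, 1.0, -0.001], [1.0, -0.012, 0.0], [0.0, -0.001, -1.0]]
force: [0.2, 0.7, 0.1]
opening: 1.001
grasp_force: 0.0
```

Request:
play_rows(
  motion=[
    [[0,0,0,0,0,0],[0,0,0,0,0,0],[0,0,0,0,0,0]],
  ],
)

```text
time_s: 23.27
position: [0.421, -0.177, 0.1963]
tcp_rot: [[0.005, 1.0, -0.001], [1.0, -0.005, 0.001], [0.001, -0.001, -1.0]]
force: [-0.1, -0.1, -0.4]
opening: 1.001
grasp_force: 0.0
```

```bash
python3 look.py tall_core .424,-.178,.04,0; python3 plan.py .424,-.178,.06,90
```

```text
conf 0.69 3320
tall_core [ 0.4254 -0.1793  0.0428  2.6236] 0.032
[]
t 23.42 P [ 0.4215 -0.1767  0.1964] phi 89.8 q [-37.0, 21.0, 108.0, 0.0, 51.0, -37.0] op 1.002 g 0.0 F [0.8, 1.4, 0.6]
.424,-.178,.06,90 -> [-0.0014, 0.0025, 0.1364] [-0.0, -0.0, -0.2] rows>= 4.0
```

Converted, 0.138 m / 0.75 = 0.184, 0.003 m / 0.75 = 0.004.

Request:
play_rows(
  motion=[
    [[-0.0027,0.004,0.0267,0,0,0],[-0.0027,0.004,0.06,0,0,0],[-0.0027,0.004,0.0933,0,0,0],[-0.0027,0.004,0.1267,0,0,0],[-0.0027,0.004,0.1533,0,0,0],[-0.0027,0.004,0.1733,0,0,0],[-0.0027,0.004,0.184,0,0,0],[-0.0027,0.004,0.184,0,0,0]],
  ],
)

```text
time_s: 24.08
position: [0.4238, -0.1786, 0.0571]
tcp_rot: [[0.005, 1.0, -0.003], [1.0, -0.005, 0.002], [0.002, -0.003, -1.0]]
force: [0.5, 0.6, 0.3]
opening: 0.998
grasp_force: 0.0
```

Request:
play_rows(
  motion=[
    [[0,0,0,0,0,0],[0,0,0,0,0,0],[0,0,0,0,0,0],[0,0,0,0,0,0],[0,0,0,0,0,0],[0,0,0,0,0,0],[0,0,0,0,0,0],[0,0,0,0,0,0]],
  ],
  fingers=0.03,
)

```text
time_s: 24.75
position: [0.4246, -0.18, 0.0589]
tcp_rot: [[0.006, 1.0, 0.001], [1.0, -0.006, -0.001], [-0.001, 0.001, -1.0]]
force: [1.2, -0.2, 3.1]
opening: 0.571
grasp_force: 30.0
```

Converted, -0.12 m / 0.75 = -0.16, -0.115 m / 0.75 = -0.1533.

Request:
play_rows(
  motion=[
    [[0,0,-0.0133,0,0,0],[0,0,-0.04,0,0,0],[0,0,-0.0733,0,0,0],[0,0,-0.1067,0,0,0],[0,0,-0.14,0,0,0],[0,0,-0.1533,0,0,0],[0,0,-0.16,0,0,0],[0,0,-0.16,0,0,0]],
  ],
)

```text
time_s: 25.42
position: [0.424, -0.1796, 0.179]
tcp_rot: [[0.006, 1.0, 0.001], [1.0, -0.006, -0.0], [-0.0, 0.001, -1.0]]
force: [-0.9, -0.8, -4.8]
opening: 0.567
grasp_force: 30.0
```

```bash
python3 plan.py .627,-.048,.178,90
```

```text
t 25.42 P [ 0.424  -0.1796  0.179 ] phi 89.7 q [-37.0, 23.0, 109.0, -0.0, 48.0, -37.0] op 0.567 g 30.0 F [-0.9, -0.8, -4.8]
.627,-.048,.178,90 -> [0.1328, 0.2022, 0.001] [0.0, 0.0, -0.3] rows>= 6.0
```

Converted, 0.201 m / 0.75 = 0.268, 0.186 m / 0.75 = 0.248.

Request:
play_rows(
  motion=[
    [[0.0107,0.016,0,0,0,0],[0.0347,0.0533,0,0,0,0],[0.0613,0.0933,0,0,0,0],[0.088,0.1333,0,0,0,0],[0.1147,0.1747,0,0,0,0],[0.1413,0.2147,0,0,0,0],[0.1627,0.248,0,0,0,0],[0.176,0.268,0,0,0,0]],
  ],
)

```text
time_s: 26.08
position: [0.6276, -0.0465, 0.1759]
tcp_rot: [[0.004, 1.0, -0.002], [1.0, -0.004, 0.001], [0.001, -0.002, -1.0]]
force: [-0.1, -0.4, -3.8]
opening: 0.566
grasp_force: 30.0
```

Request:
play_rows(
  motion=[
    [[0,0,0,0,0,0],[0,0,0,0,0,0],[0,0,0,0,0,0]],
  ],
)

```text
time_s: 26.33
position: [0.6238, -0.0487, 0.1763]
tcp_rot: [[0.006, 1.0, -0.006], [1.0, -0.006, 0.001], [0.001, -0.006, -1.0]]
force: [-0.5, 0.5, -3.8]
opening: 0.57
grasp_force: 30.0
```

```bash
python3 plan.py .627,-.048,.065,90; python3 - <<'E'
from h import *
d=imaging.capture("wrist");cv2.imwrite("pics/w7.png",d["frame"][:,:,::-1])
E
```

```text
t 26.33 P [ 0.6238 -0.0487  0.1763] phi 89.7 q [-15.0, 35.0, 85.0, -0.0, 61.0, -14.0] op 0.57 g 30.0 F [-0.5, 0.5, -3.8]
.627,-.048,.065,90 -> [0.0006, 0.0038, 0.1113] [-0.3, -0.1, -0.3] rows>= 3.0
```

View pics/w7.png

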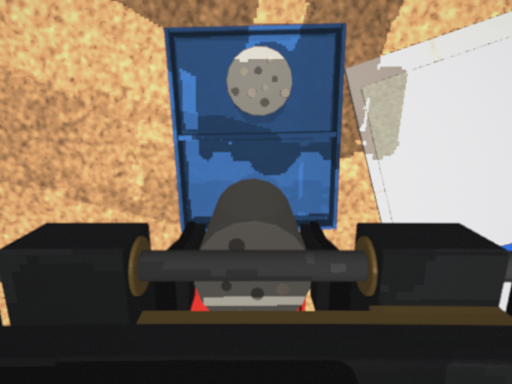

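The short core stands in the far compartment at (260,80), the divider is at row 136 and the near wall at row 222. The held core is over the near compartment. Lowering.

Converted, 0.11 m / 0.75 = 0.1467, 0.109 m / 0.75 = 0.1453.

Request:
play_rows(
  motion=[
    [[0,0.0027,0.0267,0,0,0],[0,0.0027,0.06,0,0,0],[0,0.0027,0.0933,0,0,0],[0,0.0027,0.12,0,0,0],[0,0.0027,0.1373,0,0,0],[0,0.0027,0.1453,0,0,0],[0,0.0027,0.1467,0,0,0],[0,0.0027,0.1467,0,0,0]],
  ],
)

```text
time_s: 27.05
position: [0.6282, -0.0493, 0.0689]
tcp_rot: [[0.006, 1.0, 0.0], [1.0, -0.006, -0.0], [-0.0, 0.0, -1.0]]
force: [-0.1, -0.4, -3.5]
opening: 0.567
grasp_force: 30.0
```

Converted, 0.001 m / 0.75 = 0.0013.

Request:
play_rows(
  motion=[
    [[0,0,0.0013,0,0,0],[0,0,0.0013,0,0,0],[0,0,0.0013,0,0,0],[0,0,0.0013,0,0,0]],
  ],
)

```text
time_s: 27.38
position: [0.6284, -0.0489, 0.0684]
tcp_rot: [[0.006, 1.0, 0.001], [1.0, -0.006, -0.0], [-0.0, 0.001, -1.0]]
force: [-0.8, -0.5, -4.4]
opening: 0.568
grasp_force: 30.0
```

Converted, 0.004 m / 0.75 = 0.0053, 0.001 m / 0.75 = 0.0013.

Request:
play_rows(
  motion=[
    [[0,0,0.0013,0,0,0],[0,0,0.0027,0,0,0],[0,0,0.004,0,0,0],[0,0,0.0053,0,0,0],[0,0,0.0053,0,0,0],[0,0,0.0053,0,0,0]],
  ],
)

```text
time_s: 27.88
position: [0.6278, -0.0488, 0.0633]
tcp_rot: [[0.006, 1.0, -0.0], [1.0, -0.006, 0.0], [0.0, -0.0, -1.0]]
force: [0.4, 0.3, -4.0]
opening: 0.566
grasp_force: 30.0
```

Request:
play_rows(
  motion=[
    [[0,0,0.0013,0,0,0],[0,0,0.0013,0,0,0],[0,0,0.0013,0,0,0],[0,0,0.0013,0,0,0]],
  ],
)

```text
time_s: 28.22
position: [0.6281, -0.0488, 0.063]
tcp_rot: [[0.006, 1.0, 0.0], [1.0, -0.006, -0.0], [-0.0, 0.0, -1.0]]
force: [-1.1, 0.1, 0.5]
opening: 0.564
grasp_force: 30.0
```

Contact. Release and rise.

Request:
play_rows(
  motion=[
    [[0,0,0,0,0,0],[0,0,0,0,0,0],[0,0,0,0,0,0],[0,0,0,0,0,0],[0,0,0,0,0,0]],
  ],
  fingers=0.07,
)

```text
time_s: 28.63
position: [0.6282, -0.049, 0.0626]
tcp_rot: [[0.006, 1.0, 0.001], [1.0, -0.006, -0.0], [-0.0, 0.001, -1.0]]
force: [0.1, 0.3, 0.3]
opening: 0.786
grasp_force: 0.0
```

Converted, -0.14 m / 0.75 = -0.1867, -0.138 m / 0.75 = -0.184.

Request:
play_rows(
  motion=[
    [[0,0,-0.02,0,0,0],[0,0,-0.0533,0,0,0],[0,0,-0.0933,0,0,0],[0,0,-0.1333,0,0,0],[0,0,-0.1667,0,0,0],[0,0,-0.184,0,0,0],[0,0,-0.1867,0,0,0],[0,0,-0.1867,0,0,0]],
  ],
)

```text
time_s: 29.3
position: [0.6284, -0.049, 0.2035]
tcp_rot: [[0.006, 1.0, 0.002], [1.0, -0.006, -0.001], [-0.001, 0.002, -1.0]]
force: [-0.2, 0.2, 0.4]
opening: 0.804
grasp_force: 0.0
```

```bash
python3 plan.py .43,-.301,.18,64.7
```

```text
t 29.3 P [ 0.6284 -0.049   0.2035] phi 89.7 q [-15.0, 33.0, 83.0, -0.0, 64.0, -14.0] op 0.804 g 0.0 F [-0.2, 0.2, 0.4]
.43,-.301,.18,64.7 -> [-0.2532, -0.197, 0.0232] [0.1, 0.0, 25.0] rows>= 8.0
```

Converted, -0.22 m / 0.75 = -0.2933, 0.002 m / 0.75 = 0.0027, 23 degrees / 60 = 0.3833.

Request:
play_rows(
  motion=[
    [[-0.02,-0.016,0,0,0,0.0333],[-0.0547,-0.0427,0,0,0,0.0833],[-0.0933,-0.072,0,0,0,0.1333],[-0.1333,-0.104,0.0027,0,0,0.1833],[-0.1733,-0.1347,0.0067,0,0,0.2333],[-0.2133,-0.1653,0.0133,0,0,0.2833],[-0.2533,-0.1973,0.02,0,0,0.3333],[-0.2933,-0.228,0.0267,0,0,0.3833]],
  ],
)

```text
time_s: 29.97
position: [0.4533, -0.2681, 0.1806]
tcp_rot: [[0.398, 0.917, -0.003], [0.917, -0.398, 0.002], [0.001, -0.004, -1.0]]
force: [0.2, -0.8, 0.2]
opening: 0.806
grasp_force: 0.0
```

Converted, -0.038 m / 0.75 = -0.0507, 0.003 m / 0.75 = 0.004, 2 degrees / 60 = 0.0333.

Request:
play_rows(
  motion=[
    [[-0.02,-0.0267,0.0027,0,0,0.0167],[-0.0267,-0.0493,0.004,0,0,0.0333],[-0.0267,-0.0507,0.004,0,0,0.0333],[-0.0267,-0.0507,0.004,0,0,0.0333],[-0.0267,-0.0507,0.004,0,0,0.0333]],
  ],
)

```text
time_s: 30.38
position: [0.4133, -0.2711, 0.1789]
tcp_rot: [[0.428, 0.904, 0.0], [0.904, -0.428, 0.0], [0.0, -0.0, -1.0]]
force: [0.7, 0.3, 0.6]
opening: 0.806
grasp_force: 0.0
```

```bash
python3 look.py timber .43,-.301,.015,64.7; python3 plan.py .43,-.301,.026,64.7
```

```text
[([0.4314, -0.2938, 0.0313], 0.64)]
t 30.53 P [ 0.414  -0.2711  0.1794] phi 64.8 q [-46.0, 25.0, 104.0, 0.0, 50.0, -21.0] op 0.803 g 0.0 F [-0.1, -0.8, 0.6]
.43,-.301,.026,64.7 -> [-0.0202, 0.0271, 0.1535] [0.0, 0.0, 0.1] rows>= 4.0
```

Converted, 0.027 m / 0.75 = 0.036, -0.02 m / 0.75 = -0.0267.

Request:
play_rows(
  motion=[
    [[-0.0133,0.0173,0,0,0,0],[-0.024,0.032,0,0,0,0],[-0.0267,0.036,0,0,0,0],[-0.0267,0.036,0,0,0,0],[-0.0267,0.036,0,0,0,0]],
  ],
)

```text
time_s: 30.95
position: [0.4287, -0.3, 0.1793]
tcp_rot: [[0.427, 0.904, -0.001], [0.904, -0.427, 0.001], [0.001, -0.001, -1.0]]
force: [0.4, 0.0, -0.7]
opening: 0.802
grasp_force: 0.0
```

```bash
python3 look.py timber .43,-.301,.015,64.7 pics/w8.png; python3 plan.py .43,-.301,.026,64.7
```

```text
conf 0.7 3508
timber [ 4.28200e-01 -3.02200e-01  2.10000e-02  6.39871e+01] 0.023
[([0.4302, -0.2984, 0.0311], 0.86)]
t 31.1 P [ 0.4283 -0.2998  0.1794] phi 64.7 q [-47.0, 27.0, 100.0, 0.0, 53.0, -22.0] op 0.807 g 0.0 F [0.4, 0.4, -0.4]
.43,-.301,.026,64.7 -> [-0.0005, 0.0023, 0.1534] [-0.1, -0.0, -0.0] rows>= 4.0
```

View pics/w8.png

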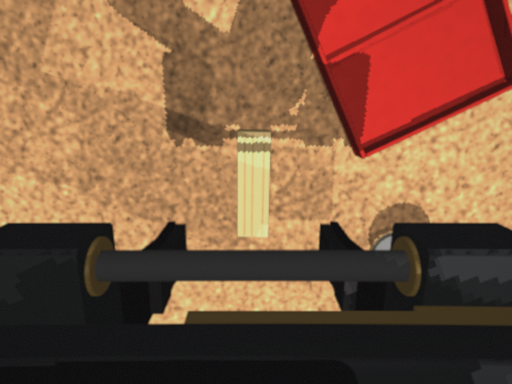

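The timber is aligned at (253,185). The beaker's rim at (385,240) is beyond the right finger; by its measured place it clears the gripper body by about 30 mm. I'll grip high on the stick.

Converted, 0.147 m / 0.75 = 0.196, 0.085 m / 0.75 = 0.1133.

Request:
play_rows(
  motion=[
    [[0,0.0013,0.04,0,0,0],[0,0.0013,0.08,0,0,0],[0,0.0013,0.1133,0,0,0],[0,0.0013,0.1467,0,0,0],[0,0.0013,0.1733,0,0,0],[0,0.0013,0.1893,0,0,0],[0,0.0013,0.196,0,0,0],[0,0.0013,0.196,0,0,0]],
  ],
  fingers=0.058,
)

```text
time_s: 31.77
position: [0.4289, -0.3003, 0.0316]
tcp_rot: [[0.428, 0.904, -0.002], [0.904, -0.428, 0.002], [0.001, -0.003, -1.0]]
force: [-0.6, 0.1, 1.0]
opening: 0.668
grasp_force: 0.0
```

Request:
play_rows(
  motion=[
    [[0,0,0,0,0,0],[0,0,0,0,0,0],[0,0,0,0,0,0],[0,0,0,0,0,0],[0,0,0,0,0,0],[0,0,0,0,0,0]],
  ],
  fingers=0.015,
)

```text
time_s: 32.27
position: [0.4298, -0.3014, 0.0332]
tcp_rot: [[0.428, 0.904, 0.001], [0.904, -0.428, -0.001], [-0.0, 0.001, -1.0]]
force: [-0.9, -0.1, 2.8]
opening: 0.346
grasp_force: 30.0
```

Converted, -0.13 m / 0.75 = -0.1733, -0.122 m / 0.75 = -0.1627.

Request:
play_rows(
  motion=[
    [[0,0,-0.0133,0,0,0],[0,0,-0.04,0,0,0],[0,0,-0.0733,0,0,0],[0,0,-0.1067,0,0,0],[0,0,-0.14,0,0,0],[0,0,-0.1627,0,0,0],[0,0,-0.1733,0,0,0],[0,0,-0.1733,0,0,0]],
  ],
)

```text
time_s: 32.93
position: [0.4304, -0.302, 0.1648]
tcp_rot: [[0.428, 0.904, 0.003], [0.904, -0.428, -0.003], [-0.002, 0.004, -1.0]]
force: [-0.3, -0.9, -1.1]
opening: 0.345
grasp_force: 30.0
```

```bash
python3 plan.py .6,-.187,.16,20 .6,-.187,.16,1.3
```

```text
t 32.93 P [ 0.4304 -0.302   0.1648] phi 64.7 q [-47.0, 29.0, 101.0, 0.0, 50.0, -22.0] op 0.345 g 30.0 F [-0.3, -0.9, -1.1]
.6,-.187,.16,20 -> [0.1765, 0.1041, 0.0049] [0.3, -0.0, 44.7] rows>= 7.0
.6,-.187,.16,1.3 -> [0.0, 0.0, 0.0] [0.0, 0.0, 18.7] rows>= 3.0
```

Converted, 0.176 m / 0.75 = 0.2347, 0.162 m / 0.75 = 0.216, 45 degrees / 60 = 0.75.

Request:
play_rows(
  motion=[
    [[0.02,0.012,0,0,0,0.0667],[0.0533,0.0307,0,0,0,0.1667],[0.0867,0.0507,0,0,0,0.2667],[0.12,0.0707,0,0,0,0.3667],[0.1533,0.0907,0,0,0,0.4667],[0.1867,0.1107,0,0,0,0.5667],[0.216,0.128,0,0,0,0.6667],[0.2347,0.1387,0,0,0,0.75]],
  ],
)

```text
time_s: 33.6
position: [0.6002, -0.1845, 0.1607]
tcp_rot: [[0.943, 0.333, -0.001], [0.333, -0.943, 0.002], [-0.001, -0.002, -1.0]]
force: [-0.2, -0.4, -0.9]
opening: 0.345
grasp_force: 30.0
```

Converted, 18.5 degrees / 60 = 0.3083.

Request:
play_rows(
  motion=[
    [[0,0,0,0,0,0.1],[0,0,0,0,0,0.2],[0,0,0,0,0,0.3083],[0,0,0,0,0,0.3083],[0,0,0,0,0,0.3083],[0,0,0,0,0,0.3083]],
  ],
)

```text
time_s: 34.1
position: [0.5983, -0.1865, 0.1615]
tcp_rot: [[1.0, 0.022, -0.002], [0.022, -1.0, 0.001], [-0.002, -0.001, -1.0]]
force: [-1.0, -0.1, -0.0]
opening: 0.334
grasp_force: 30.0
```

```bash
python3 plan.py .6,-.187,.037,1.3; python3 - <<'E'
from h import *
d=imaging.capture("wrist");cv2.imwrite("pics/w9.png",d["frame"][:,:,::-1])
E
```

```text
t 34.1 P [ 0.5983 -0.1865  0.1615] phi 1.3 q [-28.0, 36.0, 86.0, -0.0, 59.0, 61.0] op 0.334 g 30.0 F [-1.0, -0.1, -0.0]
.6,-.187,.037,1.3 -> [0.0019, 0.0007, 0.1245] [-0.1, 0.1, -0.0] rows>= 3.0
```

View pics/w9.png

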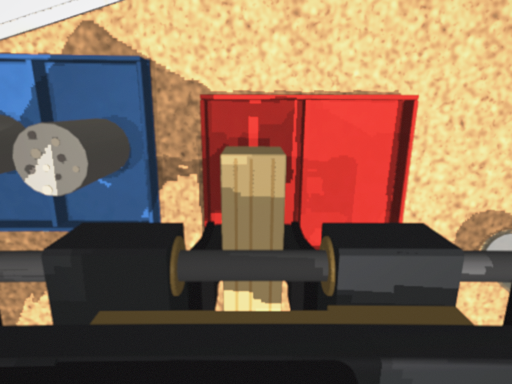

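The stick at x=253 is centred between the wall at 205 and the divider at 298. The tall core stands in the blue tray. Lowering.

Converted, 0.122 m / 0.75 = 0.1627, 0.118 m / 0.75 = 0.1573.

Request:
play_rows(
  motion=[
    [[0.0013,0,0.0267,0,0,0],[0.0013,0,0.06,0,0,0],[0.0013,0,0.0933,0,0,0],[0.0013,0,0.1227,0,0,0],[0.0013,0,0.144,0,0,0],[0.0013,0,0.1573,0,0,0],[0.0013,0,0.1627,0,0,0],[0.0013,0,0.1627,0,0,0]],
  ],
)

```text
time_s: 34.82
position: [0.5995, -0.1866, 0.0397]
tcp_rot: [[1.0, 0.021, -0.001], [0.021, -1.0, 0.001], [-0.001, -0.001, -1.0]]
force: [-0.3, 0.3, -1.1]
opening: 0.344
grasp_force: 30.0
```

Converted, 0.002 m / 0.75 = 0.0027, 0.001 m / 0.75 = 0.0013.

Request:
play_rows(
  motion=[
    [[0,0,0.0013,0,0,0],[0,0,0.0027,0,0,0],[0,0,0.0027,0,0,0],[0,0,0.0027,0,0,0]],
  ],
)

```text
time_s: 35.15
position: [0.6004, -0.1869, 0.0395]
tcp_rot: [[1.0, 0.02, 0.001], [0.02, -1.0, -0.001], [0.001, 0.001, -1.0]]
force: [-0.6, 0.4, -0.3]
opening: 0.337
grasp_force: 30.0
```

Converted, 0.002 m / 0.75 = 0.0027, 0.001 m / 0.75 = 0.0013.

Request:
play_rows(
  motion=[
    [[0,0,0.0013,0,0,0],[0,0,0.0013,0,0,0],[0,0,0.0027,0,0,0],[0,0,0.0027,0,0,0],[0,0,0.0027,0,0,0]],
  ],
)

```text
time_s: 35.57
position: [0.6001, -0.1867, 0.0372]
tcp_rot: [[1.0, 0.02, 0.0], [0.02, -1.0, -0.0], [0.0, 0.0, -1.0]]
force: [-0.9, 1.2, 4.6]
opening: 0.34
grasp_force: 30.0
```

Contact. Release, rise and look.

Request:
play_rows(
  motion=[
    [[0,0,0,0,0,0],[0,0,0,0,0,0],[0,0,0,0,0,0],[0,0,0,0,0,0]],
  ],
  fingers=0.042,
)

```text
time_s: 35.9
position: [0.5998, -0.1866, 0.0362]
tcp_rot: [[1.0, 0.02, -0.0], [0.02, -1.0, 0.0], [-0.0, -0.0, -1.0]]
force: [0.3, -0.0, -0.2]
opening: 0.469
grasp_force: 0.0
```

Request:
play_rows(
  motion=[
    [[0,0,-0.02,0,0,0],[0,0,-0.0533,0,0,0],[0,0,-0.0933,0,0,0],[0,0,-0.1333,0,0,0],[0,0,-0.1733,0,0,0],[0,0,-0.2133,0,0,0],[0,0,-0.24,0,0,0],[0,0,-0.24,0,0,0]],
  ],
)

```text
time_s: 36.57
position: [0.6027, -0.1879, 0.2218]
tcp_rot: [[1.0, 0.02, 0.009], [0.02, -1.0, -0.005], [0.009, 0.005, -1.0]]
force: [-0.1, 0.4, 0.2]
opening: 0.478
grasp_force: 0.0
```

Converted, -0.16 m / 0.75 = -0.2133, -0.15 m / 0.75 = -0.2.

Request:
play_rows(
  motion=[
    [[-0.04,0,0,0,0,0],[-0.08,0,0,0,0,0],[-0.12,0,0,0,0,0],[-0.16,0,0,0,0,0],[-0.2,0,0,0,0,0],[-0.2133,0,0,0,0,0],[-0.2133,0,0,0,0,0]],
  ],
)

```text
time_s: 37.15
position: [0.4371, -0.1889, 0.2156]
tcp_rot: [[1.0, 0.018, -0.003], [0.018, -1.0, 0.002], [-0.003, -0.002, -1.0]]
force: [0.7, 0.6, -0.4]
opening: 0.483
grasp_force: 0.0
```

```bash
python3 - <<'E'
from h import *
d={c:imaging.capture(c) for c in("scene","top")}
t=cv2.resize(d["top"]["frame"][100:260,100:450],None,fx=2,fy=2);s=cv2.resize(d["scene"]["frame"][90:330,90:450],(700,467))[:280]
cv2.imwrite("pics/end.png",np.vstack([t,s])[:,:,::-1])
I=dict(tall_core=(.628,-.049,.044,0),short_core=(.628,.038,.0315,0),rebar=(.636,.285,.014,0),square_bar=(.634,.197,.014,0),timber=(.6,-.187,.019,0))
for n,p in I.items():
    v=[]
    for c in d:
        q=proj(d[c],np.array([p[:3]]))[0]
        ok=[o["pixels"] for o in finder.outline_of(c,n) if o["pixels"].sum() and np.hypot(*(np.argwhere(o["pixels"]).mean(0)[::-1]-q))<15]
        if ok: v.append((d[c],ok[0]))
    if v: x,f=fit(n,v,p,None if len(v)>1 else p[2]); print(n,len(v),x.round(4),round(f,3))
E
python3 plan.py
```

```text
tall_core 2 [ 0.6276 -0.0482  0.0461  3.0152] 0.102
short_core 2 [0.6284 0.0405 0.0352 0.387 ] 0.115
rebar 2 [ 0.6381  0.2863  0.0195 -1.8784] 0.2
square_bar 2 [ 0.6362  0.1969  0.0133 -2.7082] 0.109
timber 2 [ 0.5975 -0.187   0.0167 -0.2658] 0.158
t 37.75 P [ 0.4402 -0.1898  0.2165] phi 1.2 q [-37.0, 21.0, 104.0, 0.0, 55.0, 52.0] op 0.482 g 0.0 F [0.5, -0.2, -0.7]
```

View pics/end.png

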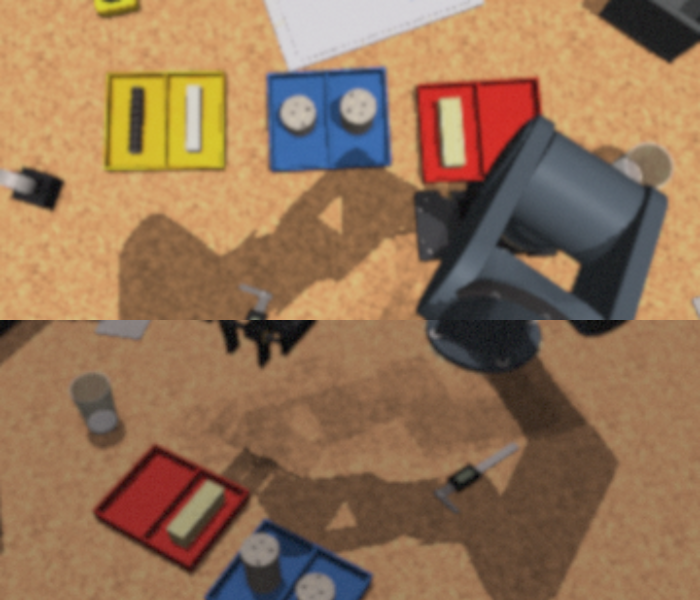

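All five specimens lie or stand in their own compartments. In the final composite the bars are at (137,120) and (193,118), the cores at (298,112) and (357,106) and the stick at (452,130). The beaker and gauge stand where they were.

```bash
python3 -c "
from rig import bot
print(bot.hand_in())"
```

```text
the job is handed in; nothing more can be done
None
```

The job is handed in: final images show both cores upright in the blue tray, both steel bars flat in yellow and the pine stick flat in red, each in its own compartment, with the beaker and gauge undisturbed; the hand-in gave no verdict.

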